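# Wedge the telescope cradle level

## Task

The hinged deck of the small telescope cradle sags at its free edge. Take the wooden wedge by its grip block, start its thin end under the steel bar of that edge and slide it in gently until the deck is level and snug up against its two stops, so that the wedge stays firmly jammed when you let go. Do not drive it hard, do not touch the deck or the telescope with the robot, and leave the other things where they are.

Things in the scene. Friction and masses are not known exactly. Their poses are not given: they have to be found in the camera images.
- wedge_grip (a point): Centre of the grip block of the loose brown wooden wedge (0.1 kg, flat on the table), 22.5 mm above its underside. x axis: towards the thin end; z up. Block: 36 x 36 x 45 mm high. From the block's front face (x = 18 mm) the top slopes evenly from 30 mm high down to 4 mm at the nose (x = 128 mm); 36 mm wide throughout.
- wedge_nose (a point): Middle of the thin nose of the wedge, on its underside (128 mm in front of the grip block's centre). Same axes as wedge_grip.
- cradle: Fixed cradle frame, 156 mm wide, on threaded studs. Origin under the middle of the deck's edge bar, 1 to 3 mm above the table; x axis: level, from the free edge to the hinge, the way the wedge goes in; z up. Side rails at y = +-60 to 78 mm from x = 30 mm on; between them 90 mm of width is free. The stops stand at x = 50 mm, y = +-66 mm, 48 mm high, with fingers over the deck.
- deck (a joint): Deck angle, rad: 0 = level on the stops, -0.042 = sagged (start). Deck and telescope weigh 0.6 to 1 kg. While it rises the wedge resists a push with 3 to 8 N; at the stops this climbs steeply over a few mm. Friction (about 0.6) keeps the wedge in when released. Push to about 15 N, not over 20 N: that leaves it squeezed by some 10 N (5 to 18 N wanted; over 22 N is too hard).
- eyepiece_mid (a point): bystander: loose dark steel eyepiece, 55 mm high, 42 mm across, standing; this is its centre
- offcut_mid (a point): bystander: loose plywood offcut 70 x 50 x 30 mm; this is its centre
- deck_edge (a point): Middle of the upper front edge of the deck (105 wide, 12 thick, 240 mm to its hinge). The telescope on it begins 50 mm further back and reaches 155 mm high. The edge bar lies 7 mm in front of this edge: round steel, 10 mm thick, 104 mm long across. It is clamped at a different, unmeasured height each time: its lowest point is 18 to 26 mm above the table with the deck level, 10 mm less when sagged.
Not all that is in view belongs to the job. Of the things like the part that bears wedge_grip, leave any that is blue or orange; of the rest the larger one is meant.

How it is judged:
By the outcome, as a careful person would: the job done as asked, in the order asked, and still so for the second after the job is handed in, with the robot touching nothing.
It also fails if it takes over 72 s, if anything falls off the work surface, if the arm or the gripper's body presses on something with over 40 N, if the wrist force passes 120 N, or if a joint passes its speed limit or range.

## Robot

A 6-joint arm with a two-finger parallel gripper is mounted at the origin on the work surface. World frame = base frame: x ahead of the robot, y to its left, z up, the work surface at z = 0. Lengths are in mm, angles in rad, forces in N, time in s.
With the tool pointing down it reaches from about 325 to 900 mm from the base axis. Payload 6.1 kg.
Tool frame: the origin (TCP) lies on the centre line of the jaws, within the pads' length; the fingertips stand 8 mm ahead of it and the grasp point (between the pads) lies 11 mm behind it; z points along the fingers, y is the direction in which the jaws open and shut (so a half turn about z gives the same grasp; the last joint's range is limited). The gripper opens to 87 mm and grips with 3 to 60 N. Pads are 19 mm wide; open, the fingers measure 117 mm over their backs; the gripper's body (75 mm by 190 mm) begins 51 mm behind the grasp point.
Start: joints at [1.105, 0.22, 1.526, -0, 1.395, -0.126], TCP at [208.31, 589.256, 230.538] pointing down, gripper open.
Joint ranges: [-2.98, 2.98], [-0.91, 2.08], [0.09, 2.57], [-1.24, 4.39], [0.2, 2.65], [-2.68, 2.68]. Speed limits (rad/s): [2.57, 2.57, 3.01, 3.14, 3.14, 3.14].

## Interface

Orientations are given as a rotation vector (axis times angle).
In Python, from plant import r, fingers, solver, optics, finder, monitor gives the robot as it stands. Calls block until the motion is done:
- r.goto(position, orientation): joint-space move of the TCP to a pose.
- r.servo_line(position, frame=None, max_speed=150, contact_N=None): straight line of the TCP; frame=None keeps the orientation; max_speed is the mean speed in mm/s. With contact_N (N) it stops when the force on the tool has changed by that much, and returns True; else False.
- r.set_joints(angles): joint-space move.
- fingers.grip(opening): finger opening in mm; the grip force is fixed at half the most; returns when the fingers have stopped.
- r.wait(seconds).
- solver.ik(position, orientation): joint angles nearest the present ones, or None.
- optics.get_image(name): name is "scene" or "side" or "wrist"; returns a dict with "frame" (480x640x3 uint8, red, green, blue), "range_z" (480x640 float32, mm along the optical axis (not along the pixel's ray), 0 where there is no reading), "fx", "fy", "cx", "cy" (pixels), "eye" and "rotation" of the camera in the world; the wrist camera has in their place "tool_from_camera" (4x4, takes a point from camera to tool coordinates, whose origin is the TCP and whose axes are the flange's). Camera axes: x right, y up, looking along -z (the intrinsics and any distortion apply to the point x, -y, -z); pixel columns grow to the right and rows downward; lengths in mm; the calibration is good to about 2 mm. The wrist camera is an equidistant fisheye: a pixel r from the principal point sees the ray r / f radians off the axis. A picture is of the moment at which its call begins: read the wrist's pose just before it.
A pose or a line that the arm cannot do raises r.MotionError and nothing moves.
- r.job_done(): hands the job in, once; it reports no verdict.
Trained networks look in the newest picture that a camera, given by its name, has taken for a name from the list of things; names that differ only in an ending like _2 or _b are one class to them, and where a whole thing is asked for, a point or a joint stands for the part that bears it (a point fixed in the world has none). Each returns a list of dicts, best first, with "p" (0 to 1); they miss things now and then, are a little off and sometimes report something else, mostly with a low value. They report only what shows in the picture. A call takes as long as a camera call. They do not tell look-alikes from the thing itself.
- finder.recognise(camera, query): "bbox" ([left, top, right, bottom] as shares, 0 to 1, of the picture: columns of its width, rows of its height, round what is visible of it).
Readings, each from a call of its own:
- monitor.current_clock(): time.
- monitor.current_q(): joint angles.
- monitor.current_qvel(): joint speeds.
- monitor.current_joint_torque(): joint torques, N m.
- monitor.current_ee_pos(): TCP position.
- monitor.current_ee_rot(): TCP orientation.
- monitor.current_wrist_force(): force on the tool from outside, world axes, zero at the start.
- monitor.current_wrist_torque(): the same for the moment, N m.
- monitor.current_opening(): finger opening in mm.
Only numpy, scipy, OpenCV 4.12 (cv2) and the standard library are available. Lean on these libraries where they do the work, as an engineer would, in place of code of your own. Each camera call takes 0.05 s, during which the arm holds its last target.

## Working session

There is one attempt and no reset: what is moved stays moved. The work goes in short steps, each a Python script; the robot and the scene stay as the last script left them, time stands still between calls to the robot, and variables do not carry over. Pictures are saved under pics/ and viewed, and the job is handed in when it is done.

```bash
ls; mkdir -p pics; cat > h.py <<'E'
import numpy as np, cv2
from plant import r, fingers, solver, optics, finder, monitor
def save(im,name,crop=None,scale=1):
    f=im["frame"][:,:,::-1]
    if crop: f=f[crop[1]:crop[3],crop[0]:crop[2]]
    if scale!=1: f=cv2.resize(f,None,fx=scale,fy=scale,interpolation=cv2.INTER_CUBIC)
    cv2.imwrite("pics/"+name,f)
def cloud(im):
    d=im["range_z"].astype(float); v,u=np.mgrid[0:480,0:640]
    x=(u-im["cx"])/im["fx"]*d; y=-(v-im["cy"])/im["fy"]*d
    P=np.stack([x,y,-d],-1)@np.array(im["rotation"]).T+np.array(im["eye"])
    P[d<=0]=np.nan
    return P
E
python3 - <<'E'
from h import *
print(monitor.current_clock())
for n in("scene","side","wrist"):
    im=optics.get_image(n); save(im,n+"0.png"); np.savez(n+"0.npz",**im)
    print(n,[(k,np.round(v,3).tolist()) for k,v in im.items() if k not in("frame","range_z")])
    for q in("wedge_grip","cradle","deck","eyepiece_mid","offcut_mid"):
        print(q,[(round(d["p"],2),np.round(np.array(d["bbox"])*[640,480,640,480]).astype(int).tolist()) for d in finder.recognise(n,q)])
print(monitor.current_ee_rot(),monitor.current_clock())
E
```

```text
pics
0.0
scene [('fx', 558.471), ('fy', 558.471), ('cx', 318.615), ('cy', 228.759), ('eye', [1350.365, 488.346, 610.825]), ('rotation', [0.602, 1.065, 1.874])]
wedge_grip [(0.98, [430, 306, 501, 338]), (0.81, [402, 224, 451, 242]), (0.59, [479, 247, 538, 298])]
cradle [(0.95, [152, 152, 314, 252]), (0.22, [364, 258, 444, 292])]
deck [(0.74, [153, 151, 308, 253])]
eyepiece_mid [(0.75, [268, 280, 296, 311])]
offcut_mid [(0.57, [348, 299, 380, 341])]
side [('fx', 564.259), ('fy', 564.259), ('cx', 323.002), ('cy', 234.458), ('eye', [179.993, -763.143, 612.234]), ('rotation', [1.012, -0.225, -0.424])]
wedge_grip [(0.92, [262, 201, 311, 253]), (0.9, [189, 182, 236, 229]), (0.84, [270, 180, 311, 201]), (0.71, [199, 229, 247, 263])]
cradle [(0.86, [300, 262, 476, 416])]
deck [(0.61, [299, 259, 477, 401])]
eyepiece_mid [(0.76, [382, 218, 405, 251])]
offcut_mid []
wrist [('fx', 371.648), ('fy', 371.648), ('cx', 320.451), ('cy', 235.937), ('tool_from_camera', [[0.001, 0.956, 0.293, 80.063], [1.0, -0.001, -0.001, -0.395], [-0.0, 0.293, -0.956, -154.236], [0.0, 0.0, 0.0, 1.0]])]
wedge_grip [(0.46, [193, 392, 212, 402])]
cradle [(0.87, [1, 445, 30, 480])]
deck [(0.96, [1, 458, 29, 480])]
eyepiece_mid []
offcut_mid []
[5.31143888e-01 3.09635572e+00 8.18223578e-05] 0.9
```

View pics/scene0.png

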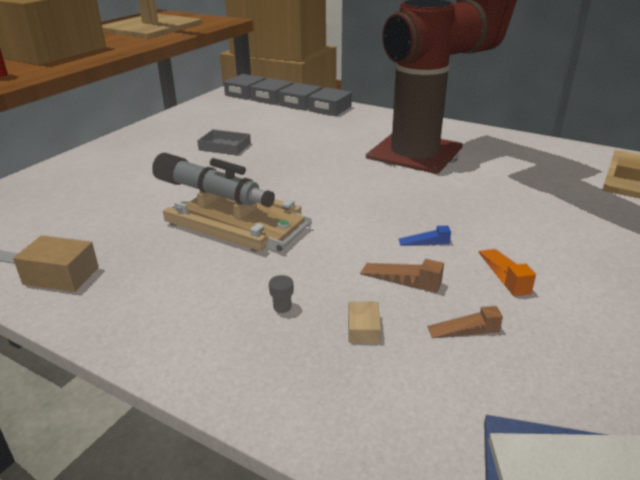

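View pics/side0.png

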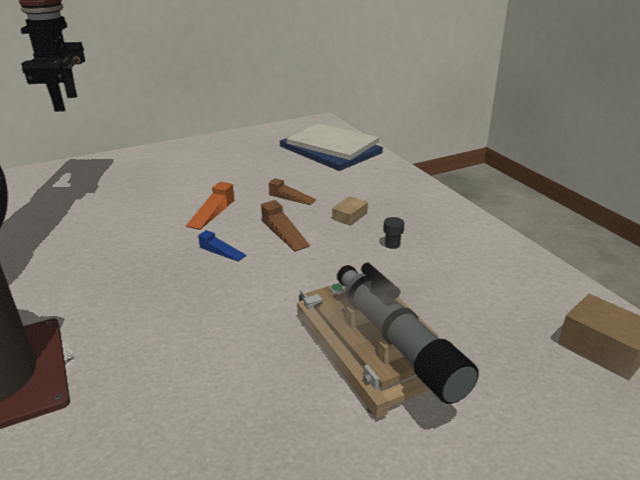

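```bash
cat >> h.py <<'E'
from scipy.spatial.transform import Rotation as Ro
def cloud(im):
    d=np.asarray(im["range_z"]).astype(float); v,u=np.mgrid[0:480,0:640]
    x=(u-im["cx"])/im["fx"]*d; y=-(v-im["cy"])/im["fy"]*d
    P=np.stack([x,y,-d],-1)@Ro.from_rotvec(np.asarray(im["rotation"])).as_matrix().T+np.asarray(im["eye"])
    P[d<=0]=np.nan
    return P
E
python3 - <<'E'
from h import *
s=dict(np.load("scene0.npz")); d=dict(np.load("side0.npz"))
save(s,"scene_crop0.png",(340,200,580,360),3)
save(d,"side_crop0.png",(170,160,490,420),2.4)
P=cloud(s);Q=cloud(d)
np.set_printoptions(precision=1,suppress=True)
for n,C,b in (("A",P,[430,306,501,338]),("B",P,[402,224,451,242]),("C",P,[479,247,538,298]),("cr",P,[152,152,314,252]),("A",Q,[262,201,311,253]),("B",Q,[189,182,236,229]),("C",Q,[270,180,311,201]),("D",Q,[199,229,247,263]),("cr",Q,[300,262,476,416])):
    c=C[b[1]:b[3],b[0]:b[2]].reshape(-1,3); c=c[~np.isnan(c[:,0])]; c=c[c[:,2]>3]
    print(n,len(c),np.percentile(c,[1,50,99],axis=0).tolist())
E
```

```text
A 1450 [[598.2906236610304, 292.21578787849177, 3.086699212598426], [633.9373975638985, 349.94377272156, 15.245681558436218], [675.4929655808488, 389.6313032734775, 37.407827375168004]]
B 575 [[363.3815179389564, 133.01994615619955, 3.2126277145142783], [411.4515322155838, 201.8230516394109, 16.079070521788594], [441.2298237546197, 233.92433439776298, 34.391117073847596]]
C 1549 [[364.60100801656245, 300.81352994278524, 3.0534792406670523], [484.79955230490975, 373.126230917777, 19.834138054581217], [513.926145591231, 413.3640837547765, 47.96611098192694]]
cr 9923 [[200.97564751295604, -474.3117153269086, 3.0709833600062666], [564.2286434428647, -191.92239948003873, 37.89320831503369], [632.1813496235486, -39.28539877136742, 141.63418146377066]]
A 1058 [[530.112342759732, 125.10909857282937, 3.189754405606377], [549.966132352866, 203.2046393583292, 18.112248807358867], [642.7312366657011, 288.6100164912662, 44.802397463243736]]
B 940 [[387.9841223653187, 298.56077737282817, 3.1508747717745664], [455.57645603525054, 356.3919831558886, 18.037118787981967], [507.243709932913, 400.7045165200231, 44.50602518545453]]
C 477 [[592.2632528955542, 299.06035151064003, 3.296375592166091], [621.2866612982982, 347.8671240921482, 14.006131332339237], [664.2594179321593, 375.94483718212035, 34.77201418104679]]
D 575 [[379.36594847952364, 145.83171094237682, 3.131380324455031], [406.2192065113344, 194.19340869700227, 13.172035701926234], [443.1976336424196, 226.79094573991844, 31.263911768559925]]
cr 14797 [[464.88280850529696, -388.8995185410953, 11.810141779313717], [522.3560960387708, -258.13523021235994, 52.842970138985265], [570.2220902866474, -61.8002711438156, 140.41885794364188]]
```

View pics/scene_crop0.png

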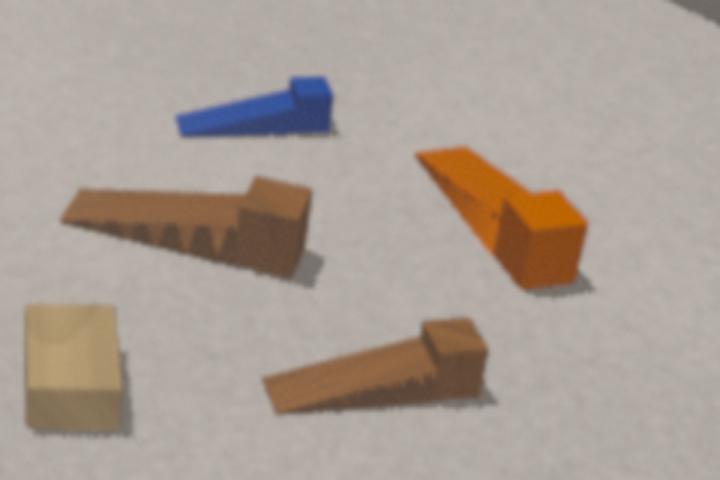

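View pics/side_crop0.png

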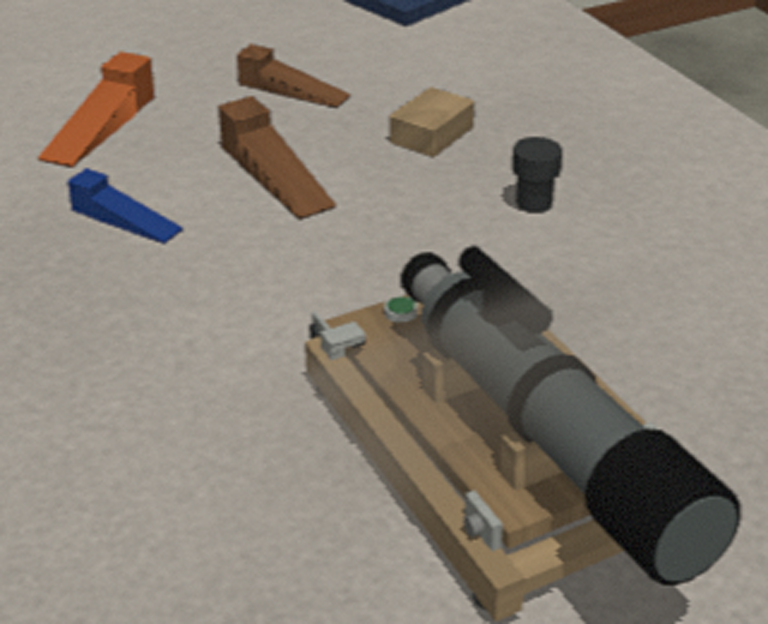

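```bash
python3 - <<'E'
from h import *
np.set_printoptions(precision=1,suppress=True)
s=dict(np.load("scene0.npz")); d=dict(np.load("side0.npz"))
for nm,im,b in (("scene",s,(355,255,450,296)),("side",d,(255,198,315,255))):
    C=cloud(im); hsv=cv2.cvtColor(im["frame"],cv2.COLOR_RGB2HSV).astype(int)
    m=np.zeros((480,640),bool); m[b[1]:b[3],b[0]:b[2]]=1
    m&=(C[...,2]>2)&(hsv[...,1]>70)
    p=C[m]; top=p[p[:,2]>41]
    print(nm,len(p),"top",len(top),top.mean(0),top.min(0),top.max(0),"zmax",np.percentile(p[:,2],99))
    rect=cv2.minAreaRect(p[:,:2].astype(np.float32)); print(rect)
    low=p[p[:,2]<33]; sl=low
    print("table z near",np.nanmedian(C[b[1]-15:b[1]-3,b[0]:b[2]][...,2]))
    rt=cv2.minAreaRect(top[:,:2].astype(np.float32)); print("top rect",rt)
E
```

```text
scene 1600 top 267 [556.1 251.2  45.8] [535.1 231.8  41.1] [572.1 269.3  49.5] zmax 47.87254455163011
((559.3341064453125, 195.64056396484375), (40.68743133544922, 145.11920166015625), 6.606338024139404)
table z near 2.0008050626643694
top rect ((554.0032348632812, 250.0583953857422), (35.445167541503906, 35.652732849121094), 5.672523021697998)
side 1128 top 128 [548.4 246.   43.3] [530.8 227.2  41. ] [566.2 265.9  46. ] zmax 44.815986511604244
((573.7406005859375, 230.49232482910156), (226.79052734375, 107.82006072998047), 62.22075653076172)
table z near -0.7955388362139502
top rect ((548.3255615234375, 246.82847595214844), (33.58279800415039, 38.74087905883789), 5.606008529663086)
```

Candidates for the wedge in the scene view are the large brown one (402,275), the small brown one (465,322), the blue one (425,237) and the orange one (508,270). The crop confirms that of the two brown ones, the one at (402,275) is the larger: its block is 36 mm wide and 45 mm high in depth, so it is the one meant. Its nose already points at the cradle's free edge. Next I take an overhead wrist view of both.

```bash
cat >> h.py <<'E'
np.set_printoptions(precision=1,suppress=True)
def ori(deg):
    a=np.radians(deg); x=np.array([np.cos(a),np.sin(a),0]); z=np.array([0,0,-1.]); y=np.cross(z,x)
    return Ro.from_matrix(np.stack([x,y,z],1)).as_rotvec()
def wrist():
    p=np.array(monitor.current_ee_pos()); R=Ro.from_rotvec(monitor.current_ee_rot()).as_matrix()
    im=optics.get_image("wrist"); im["T_R"]=R; im["T_p"]=p
    return im
def wcloud(im):
    d=np.asarray(im["range_z"]).astype(float); v,u=np.mgrid[0:480,0:640]
    a=(u-im["cx"])/im["fx"]; b=(v-im["cy"])/im["fy"]; th=np.hypot(a,b)+1e-9
    k=np.tan(th)/th
    P=np.stack([a*k*d,-b*k*d,-d],-1); M=np.asarray(im["tool_from_camera"])
    P=P@M[:3,:3].T+M[:3,3]; P=P@im["T_R"].T+im["T_p"]; P[(d<=0)|(th>1.4)]=np.nan
    return P
E
python3 - <<'E'
from h import *
r.goto([555,140,300],ori(90))
print(monitor.current_q(),monitor.current_clock())
im=wrist(); np.savez("w1.npz",**im); save(im,"w1.png",(80,0,560,480),1.2)
for q in("wedge_grip","cradle","deck","eyepiece_mid","offcut_mid"):
    print(q,[(round(d["p"],2),np.round(np.array(d["bbox"])*[640,480,640,480]).astype(int).tolist()) for d in finder.recognise("wrist",q)])
C=wcloud(im)
print(np.nanmedian(C[200:300,100:150].reshape(-1,3),0))
E
```

```text
[0.1 0.1 1.6 0.  1.5 0.1] 2.9583
wedge_grip [(0.78, [354, 0, 427, 77]), (0.76, [179, 0, 282, 75]), (0.72, [169, 121, 240, 193]), (0.63, [303, 83, 341, 206])]
cradle [(0.61, [258, 322, 369, 404])]
deck [(0.77, [270, 328, 354, 403])]
eyepiece_mid [(0.91, [446, 250, 481, 290])]
offcut_mid [(0.66, [416, 123, 485, 181])]
[280.1  74.    0.2]
```

View pics/w1.png

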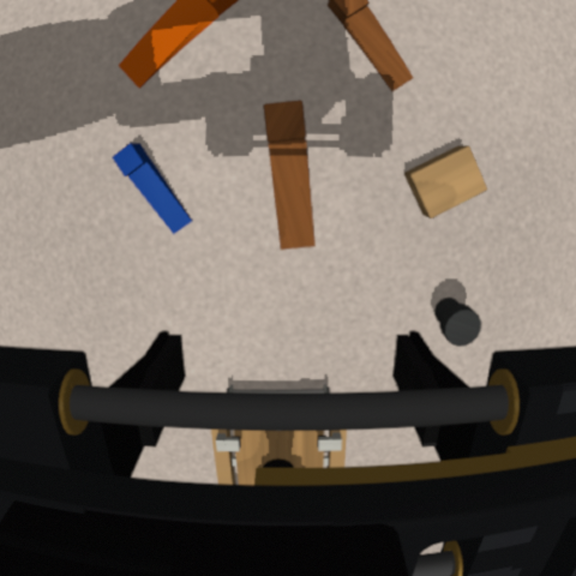

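The wrist view shows the large brown wedge (image px 303-341, 83-206). The cradle's steel bar lies at about (273-352, 320) below it. The eyepiece (463,270) and the offcut (450,152) are both to the right of the path.

```bash
python3 - <<'E'
from h import *
im=dict(np.load("w1.npz")); C=wcloud(im)
hsv=cv2.cvtColor(im["frame"],cv2.COLOR_RGB2HSV).astype(int)
m=np.zeros((480,640),bool); m[78:215,295:350]=1
m&=(C[...,2]>2.5)&(hsv[...,1]>90)
p=C[m]; print(len(p),p.min(0),p.max(0)); 
print(cv2.minAreaRect(p[:,:2].astype(np.float32)))
top=p[p[:,2]>40]; print("top",len(top),top.mean(0),cv2.minAreaRect(top[:,:2].astype(np.float32)))
# slope centreline
sl=p[p[:,2]<31]; A=np.c_[sl[:,:2],np.ones(len(sl))]
c,_,_,_=np.linalg.lstsq(A,sl[:,2],rcond=None); print("slope grad",np.linalg.norm(c[:2])/1,"dir",np.degrees(np.arctan2(-c[1],-c[0])))
# centreline by y bins
ys=np.arange(sl[:,1].min()+5,sl[:,1].max()-5,10)
cl=[(y,(q[:,0].min()+q[:,0].max())/2,q[:,0].max()-q[:,0].min(),np.median(q[:,2])) for y in ys for q in [sl[abs(sl[:,1]-y)<3]] if len(q)>5]
print(np.array(cl))
save(im,"w1bar.png",(240,290,390,420),5)
d=dict(np.load("side0.npz"));s=dict(np.load("scene0.npz"))
save(s,"scbar.png",(140,140,330,260),4)
for row in range(310,334,2):
    print(row,np.array([C[row,u] for u in (285,312,340)]).tolist().__str__()[:120])
E
```

```text
3688 [532.7 120.6   2.7] [580.8 267.2  47.9]
((557.0259399414062, 194.248046875), (35.62602233886719, 145.23646545410156), 5.9037275314331055)
top 1037 [551.1 248.3  45. ] ((551.1420288085938, 248.44439697265625), (35.08698654174805, 36.22160720825195), 5.851668357849121)
slope grad 0.23909285267629315 dir -83.70283769648219
[[125.6 564.   33.5   4.8]
 [135.6 563.3  34.4   7.4]
 [145.6 562.   34.    9.9]
 [155.6 560.7  33.7  11.7]
 [165.6 560.   34.6  14.7]
 [175.6 558.7  34.2  16.8]
 [185.6 557.5  33.9  19.4]
 [195.6 556.9  34.7  21.6]
 [205.6 555.7  34.5  23.9]
 [215.6 554.6  34.1  26.6]
 [225.6 554.   35.1  29.1]]
310 [[506.58627090980605, -25.11230135485357, 0.7867273447101297], [543.9496028580814, -25.0028601248043, 0.1619292547381405
312 [[506.4887632918499, -28.18183818977181, 0.9846203463577581], [543.9271219560102, -28.181650234773485, 0.148481607814915
314 [[506.3641948226337, -31.39866759094852, 0.9472815006634505], [543.8789671674595, -31.931729388990163, -0.85733961369953
316 [[506.1476859926183, -35.10415933007812, 0.07961762312527298], [543.8894777038983, -34.411327593
[... 324 characters left out ...]
7258154660287346], [543.7870625666252, -44.87216582504928, -0.7807203637348
324 [[507.2153784660153, -39.67807353374653, 14.424192923072724], [543.8065429330688, -47.15986361596754, 0.9225096598621008
326 [[507.49904073348586, -40.65490191288481, 18.155821821481823], [544.210173340552, -40.51908528584704, 17.50978120529504]
328 [[546.7480668065224, 173.1143956970632, 374.9245283872323], [553.4321739991246, 173.13718976885812, 374.8019362400261], 
330 [[546.7887756482814, 172.8846349851119, 375.5049535176413], [553.4559131999201, 173.2194231017448, 375.8892264070267], [
332 [[547.0119679596635, 173.68411963105564, 377.72963587705084], [553.4590986984521, 172.82096370365926, 376.183667202627],
```

View pics/w1bar.png

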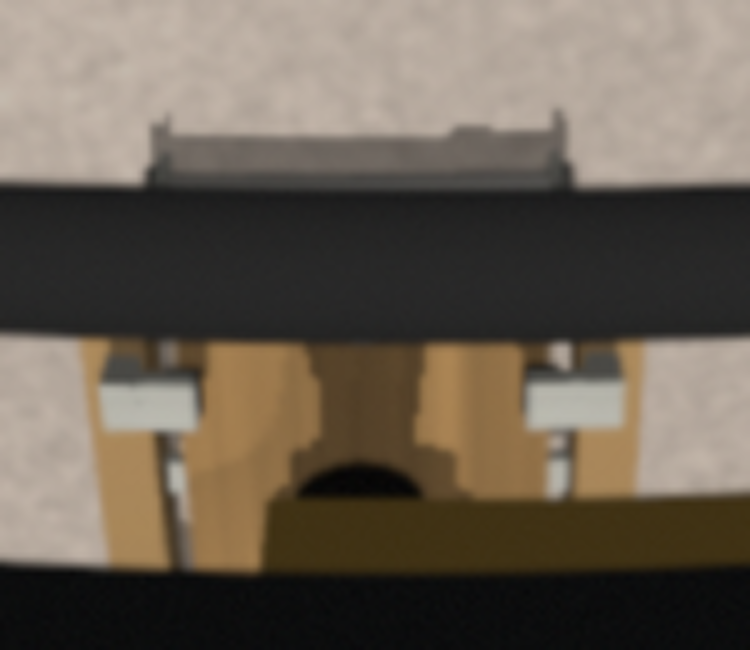

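View pics/scbar.png

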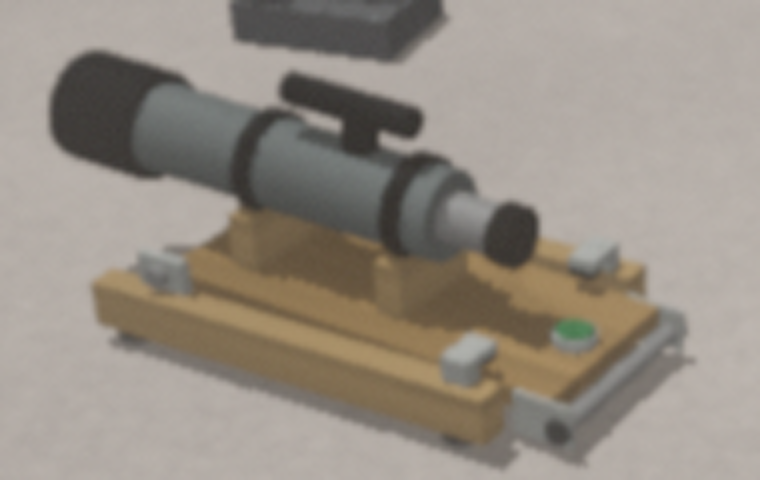

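```bash
python3 - <<'E'
from h import *
r.goto([550,-30,310],ori(90))
im=wrist(); np.savez("w2.npz",**im); save(im,"w2.png",(160,60,480,340),2.4)
print(monitor.current_clock(), finder.recognise("wrist","deck")[:2])
C=wcloud(im)
for row in range(150,330,6):
    print(row,np.array2string(np.array([C[row,u] for u in (270,290,320,350,370)]).round().astype(int).ravel()) if not np.isnan(C[row,320]).any() else None)
E
```

```text
4.025 [{'bbox': [0.4175, 0.4227, 0.5673, 0.814], 'p': 0.9}]
150 [488  21   0 513  20  -1 550  20  -1 587  21   2 613  21   0]
156 [488  13   0 513  13   1 550  13   1 588  13   0 613  13   0]
162 [487   6   0 513   5  -1 550   5  -1 588   5   1 613   6  -1]
168 [487  -2   0 513  -2   3 550  -2   0 588  -2   0 613  -2   0]
174 [487 -10   0 512 -10  -2 550 -10   0 588 -10  -2 613 -10   0]
180 [487 -17   2 512 -17   2 550 -17   1 588 -17   0 613 -17   0]
186 [487 -25   0 512 -25  -1 550 -25   0 588 -25   0 614 -25   0]
192 [486 -33   0 512 -33   0 550 -33   1 588 -33   0 614 -33   0]
198 [487 -39   7 512 -41   0 550 -41   0 588 -41   0 614 -40   1]
204 [490 -42  29 513 -44  20 550 -44  21 587 -44  19 614 -48   2]
210 [490 -49  30 513 -52  19 550 -51  22 586 -50  27 614 -56   1]
216 [490 -57  30 514 -57  31 550 -57  29 586 -57  31 615 -64   0]
222 [490 -64  31 514 -64  30 550 -62  38 587 -64  30 615 -72   1]
228 [489 -72  30 514 -71  32 550 -70  38 587 -72  30 612 -73  25]
234 [484 -89  -1 514 -80  30 550 -78  36 587 -79  31 611 -78  35]
240 [484 -97   0 514 -87  32 550 -87  31 587 -87  
[... 447 characters left out ...]
50 -106   98  588 -134   32  613 -133
   37]
282 [ 486 -145   28  512 -142   35  550 -114   96  588 -142   33  614 -141
   36]
288 [ 486 -152   31  512 -151   34  550 -121   96  588 -150   34  614 -150
   36]
294 [ 486 -159   35  512 -159   34  550 -128   96  589 -159   35  614 -158
   36]
300 [ 485 -167   36  511 -168   34  550 -136   96  589 -167   35  615 -166
   37]
306 [ 485 -176   36  511 -176   35  550 -141  100  589 -176   35  615 -175
   37]
312 [ 485 -185   36  511 -184   36  550 -144  109  589 -184   37  616 -185
   36]
318 [ 484 -194   37  510 -194   34  550 -151  109  590 -193   36  616 -194
   35]
324 [ 483 -204   35  510 -203   36  550 -156  114  590 -202   37  617 -204
   35]
```

View pics/w2.png

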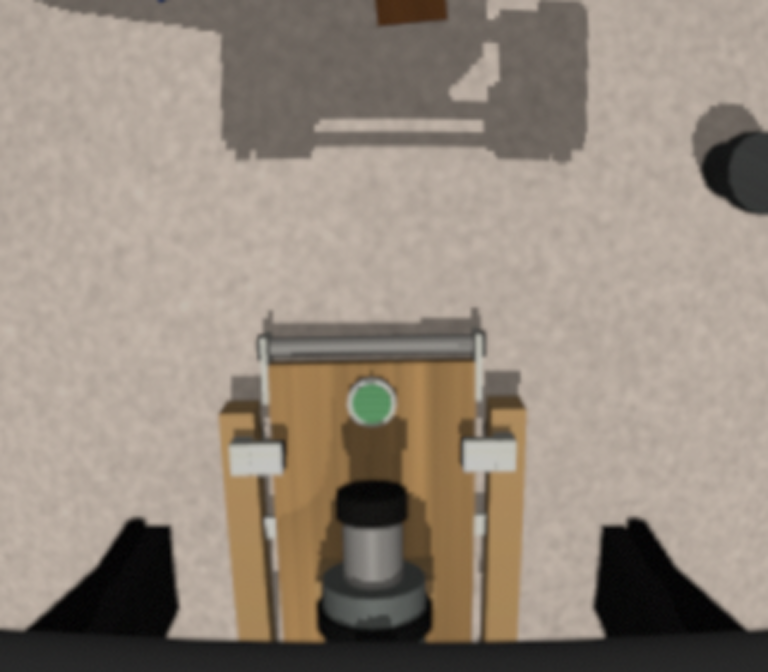

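The steel bar runs across crop px (262-482, 347), parallel to image x within about a degree. The stops are at (256,457) and (489,455), and the eyepiece (750,172) is well off to the right. Now I fit the cradle frame.

```bash
python3 - <<'E'
from h import *
im=dict(np.load("w2.npz")); C=wcloud(im)
hsv=cv2.cvtColor(im["frame"],cv2.COLOR_RGB2HSV).astype(int)
X,Y,Z=C[...,0],C[...,1],C[...,2]
# bar
m=(Z>14)&(Z<25)&(Y>-56)&(Y<-38)&(X>500)&(X<600)
p=C[m]; print("bar",len(p),p.mean(0),p.min(0),p.max(0))
k=np.polyfit(p[:,0],p[:,1],1); print("bar slope deg",np.degrees(np.arctan(k[0])), "Z hi",np.percentile(p[:,2],[50,80,90,95]))
# bar ridge per x bin
for x0 in range(500,600,12):
    q=p[(abs(p[:,0]-x0)<6)]; print(x0,len(q),q[:,1].min(),q[:,1].max(),np.median(q[:,1]),np.percentile(q[:,2],85))
# deck front edge
m=(Z>26)&(Z<33)&(Y>-70)&(X>505)&(X<595)&(hsv[...,1]>80)
q=C[m]; e=[(x0,q[abs(q[:,0]-x0)<4][:,1].max()) for x0 in range(508,596,8)]
e=np.array(e); print("deck edge",np.polyfit(e[:,0],e[:,1],1),e[:,1].mean())
# stop tops
for lo,hi in((460,525),(575,640)):
    m=(Z>44)&(Z<54)&(Y<-75)&(Y>-110)&(X>lo)&(X<hi); q=C[m]; print("stop",len(q),q.mean(0),q.min(0),q.max(0))
# deck side edges and rail outers
for y0 in (-90,-110,-130,-150,-170,-190):
    m=(abs(Y-y0)<3)&(Z>25)&(Z<42)&(hsv[...,1]>80); q=X[m]; print(y0,q.min(),q.max(),(q.min()+q.max())/2)
E
```

```text
bar 734 [547.2 -44.8  19.6] [500.  -52.4  14.4] [595.3 -38.4  25. ]
bar slope deg 0.9399766516484466 Z hi [19.7 20.7 21.3 22.6]
500 43 -52.44582046714751 -40.1804990214548 -45.19125993084024 21.290754461282898
512 100 -52.395813386167816 -39.87061168023013 -45.19327829145425 20.638117229154837
524 101 -52.252091377555054 -39.75828842959141 -45.18800769379986 20.940090328333838
536 90 -51.913831051438166 -39.73242774965797 -44.26829096287511 20.87060078882915
548 90 -51.84025222063985 -39.64658790494402 -44.29387147898777 20.857153097550494
560 81 -51.58661564318132 -39.61157791769251 -44.250079797261826 20.91196622065968
572 90 -51.34568225333228 -39.335105989582495 -44.30828970229979 21.218939674326496
584 92 -51.29165762340752 -38.65470976962173 -44.06041063631178 20.99006385939165
596 47 -51.150420375078916 -38.41689305445934 -43.19863335865219 21.319600563585755
deck edge [  0.  -59.8] -50.87152766116633
stop 316 [486.3 -94.1  49.6] [ 472.7 -102.9   44.6] [499.7 -86.2  51.9]
stop 304 [601.8 -91.9  49.4] [ 588.6 -100.1   44.1] [614.8 -84.5  52.3]
-90 466.39444803879 621.1307798872876 543.7626139630388
-110 466.64238882422455 620.9136593005018 543.7780240623631
-130 467.9793293202566 622.0370867671215 545.0082080436891
-150 467.9980344077409 621.7799054466807 544.8889699272108
-170 468.0086182769394 621.759527099905 544.8840726884222
-190 468.11525097305 622.9370929360961 545.5261719545731
```

```bash
python3 - <<'E'
from h import *
fingers.grip(80)
r.goto([551.1,248.4,120],ori(96))
print(solver.ik([551,248,16],ori(96)))
print(r.servo_line([551.1,248.4,16],max_speed=80,contact_N=8), monitor.current_ee_pos())
print(monitor.current_wrist_force())
fingers.grip(30)
print(monitor.current_opening(),monitor.current_wrist_force(),monitor.current_clock())
im=wrist(); np.savez("w3.npz",**im); save(im,"w3.png",(160,60,480,340),2)
im=optics.get_image("side"); save(im,"side3.png",(220,160,420,320),3)
E
```

```text
[ 0.3  0.4  1.7 -0.   1.   0.2]
False [551.7 248.6  16.7]
[-0.5 -0.2  1.3]
35.56621998893826 [-0.4 -1.   0.9] 8.075
```

View pics/side3.png

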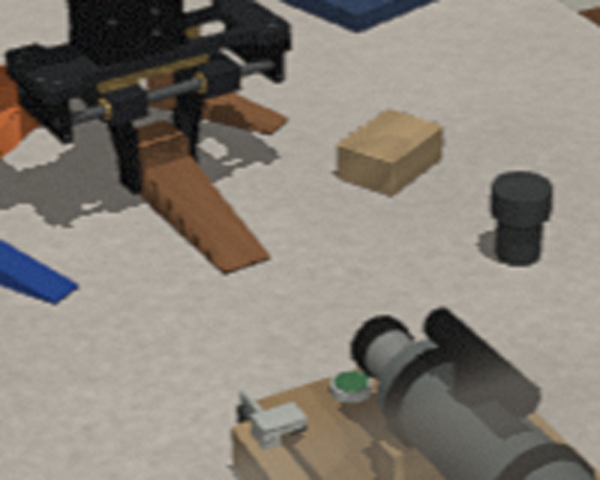

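View pics/w3.png

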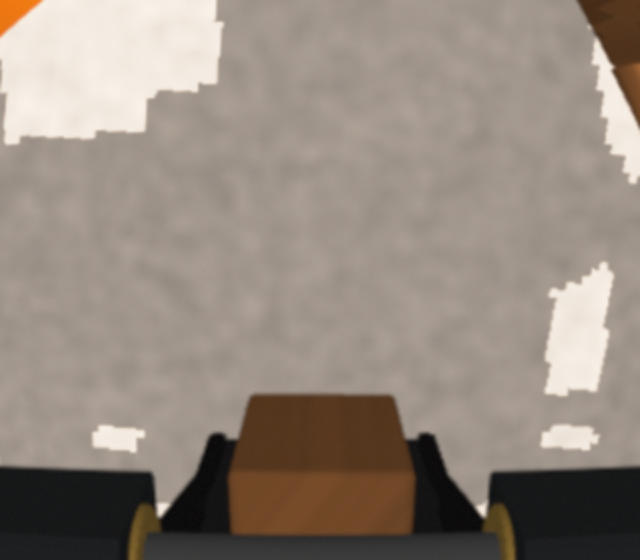

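```bash
cat >> h.py <<'E'
B=np.array([543.1,-44.5]); U=np.array([np.sin(np.radians(1.0)),-np.cos(np.radians(1.0))])
def at(s,z):  # nose s mm past the bar
    c=B+U*(s-128); return [c[0],c[1],z]
E
python3 - <<'E'
from h import *
p=monitor.current_ee_pos()
r.servo_line([p[0],p[1],p[2]+15],max_speed=60)
print(monitor.current_wrist_force(), monitor.current_opening())
r.servo_line(at(-30,p[2]+15),ori(91),max_speed=80)
print(r.servo_line(at(-30,16.0),max_speed=30,contact_N=5),monitor.current_ee_pos(),monitor.current_ee_rot(),ori(91))
print(monitor.current_wrist_force(), monitor.current_opening(),monitor.current_clock())
for n in("scene","side"):
    im=optics.get_image(n); np.savez(n+"4.npz",**im)
    save(im,n+"4.png",(230,170,450,320) if n=="scene" else (240,180,440,330),3)
E
```

```text
[ 0.6  0.9 -1. ] 35.914984234880414
True [539.9 113.5  15.9] [-2.2 -2.2  0. ] [2.2 2.2 0. ]
[0.3 0.2 4.2] 34.971250432782625 10.9167
```

View pics/scene4.png

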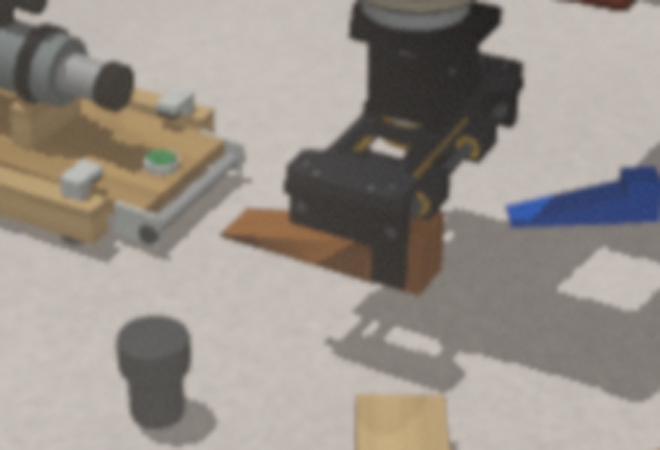

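View pics/side4.png

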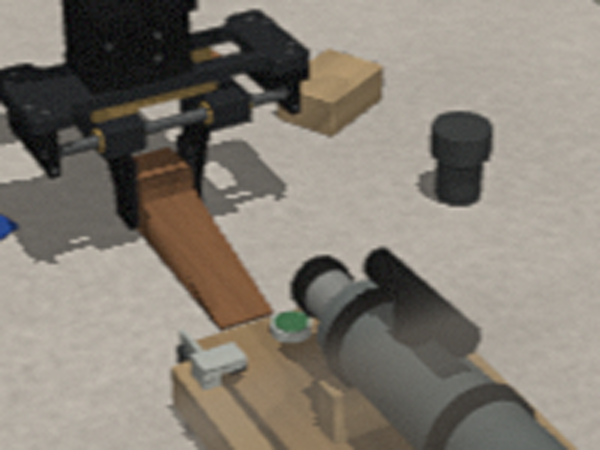

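The wedge is held square with its nose about 30 mm short of the bar and centred on it. Now I start the insertion and log the force.

```bash
python3 - <<'E'
from h import *
z=16.3
print(r.servo_line(at(-10,z),max_speed=40,contact_N=6))
f0=np.mean([monitor.current_wrist_force() for _ in range(3)],0); print("f0",f0)
np.save("f0.npy",f0)
for s in list(range(-4,60,4)):
    h=r.servo_line(at(s,z),max_speed=30,contact_N=10)
    f=np.array(monitor.current_wrist_force())-f0; p=np.array(monitor.current_ee_pos())
    print(s,h,"F",f,"p",p,round(monitor.current_clock(),2))
    if h or -f@np.r_[U,0]>11: break
E
```

```text
False
f0 [-0.3 -0.5  0.9]
-4 False F [-0.5  0.4 -0.5] p [540.5  87.3  16. ] 12.02
0 False F [ 0.9 -0.1 -1.2] p [540.7  83.3  16.2] 12.3
4 False F [ 0.5  0.5 -1.9] p [540.9  79.3  16.3] 12.58
8 False F [ 1.3  1.  -1.9] p [541.   75.3  16.3] 12.87
12 False F [-0.4  0.7 -1.6] p [541.1  71.3  16.3] 13.15
16 False F [ 0.3 -0.2 -1.8] p [541.2  67.3  16.3] 13.43
20 False F [ 0.4  0.4 -1.8] p [541.2  63.3  16.3] 13.72
24 False F [ 0.8  0.9 -3. ] p [541.3  59.3  16.3] 14.0
28 False F [ 1.   2.1 -3.5] p [541.3  55.5  16.2] 14.28
32 False F [ 1.   5.5 -2.3] p [541.3  52.   16.2] 14.57
36 False F [ 1.3  5.9 -1.7] p [541.4  47.8  16.2] 14.85
40 False F [-0.2  5.3 -2.9] p [541.4  43.6  16.2] 15.13
44 False F [ 1.   4.3 -3. ] p [541.5  39.5  16.2] 15.42
48 False F [-0.5  4.5 -3.6] p [541.6  35.4  16.2] 15.7
52 False F [ 0.2  3.8 -3.7] p [541.7  31.4  16.2] 15.98
56 False F [ 0.1  2.5 -3.3] p [541.8  27.3  16.2] 16.27
```

```bash
python3 - <<'E'
from h import *
z=16.3; f0=np.load("f0.npy")
s=56
while s<85:
    s+= 2 if s<64 else 0.7
    h=r.servo_line(at(s,z),max_speed=8,contact_N=8)
    f=np.mean([monitor.current_wrist_force() for _ in range(3)],0)-f0; p=np.array(monitor.current_ee_pos())
    F=-f@np.r_[U,0]
    print(round(s,1),h,"F",f,"p",p,round(monitor.current_clock(),2))
    if F>11: break
im=wrist(); save(im,"w5.png",(160,60,480,340),2); np.savez("w5.npz",**im)
im=optics.get_image("scene"); save(im,"scene5.png",(140,130,400,290),3)
E
```

```text
58 False F [ 0.3  4.  -4.7] p [541.8  25.6  16.2] 16.67
60 False F [ 0.1  5.3 -3.4] p [541.9  23.5  16.3] 17.07
62 False F [-0.2  4.3 -4.6] p [541.9  21.4  16.3] 17.47
64 False F [ 0.1  4.3 -4.5] p [542.   19.3  16.3] 17.87
64.7 False F [ 0.3  3.6 -4.3] p [542.   18.7  16.3] 18.12
65.4 False F [ 0.9  5.8 -3.7] p [542.   18.   16.3] 18.37
66.1 False F [ 0.9  4.6 -4.5] p [542.   17.3  16.3] 18.62
66.8 False F [ 1.   4.3 -4.3] p [542.   16.6  16.3] 18.87
67.5 False F [ 0.   4.6 -3.6] p [542.   15.9  16.3] 19.12
68.2 False F [-0.8  5.6 -4.3] p [542.1  15.2  16.3] 19.37
68.9 False F [ 0.   4.3 -4.7] p [542.1  14.5  16.3] 19.62
69.6 False F [ 1.   5.1 -4.5] p [542.   14.1  16.2] 19.87
70.3 False F [ 1.5  7.6 -5.2] p [542.   13.8  16.2] 20.12
71.0 False F [-0.3  8.9 -5.5] p [542.   13.5  16.2] 20.37
71.7 False F [-0.1 10.2 -3.7] p [542.   13.1  16.2] 20.62
72.4 False F [ 0.4 12.6 -4.8] p [542.   12.8  16.1] 20.87
```

View pics/scene5.png

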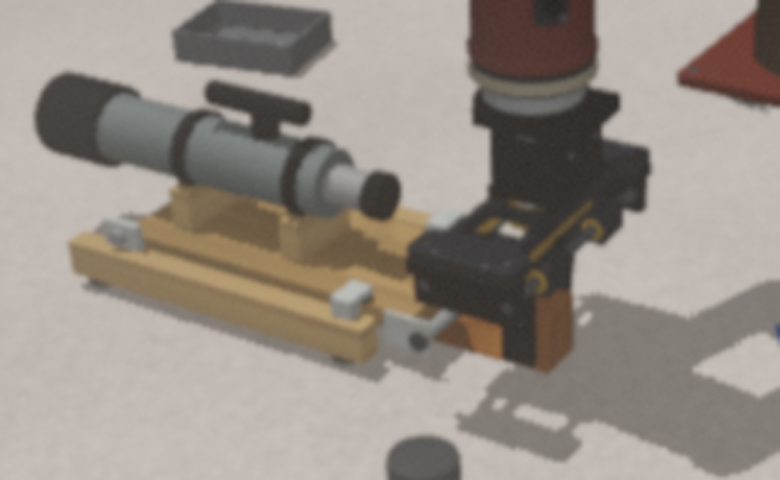

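The force plateaus at 4-5 N while the deck rises and climbs from about s=69.5, which is where the stops are. I push on in small steps to about 15 N.

```bash
python3 - <<'E'
from h import *
z=16.3; f0=np.load("f0.npy")
s=72.4
while s<76:
    s+=0.4
    r.servo_line(at(s,z),max_speed=5,contact_N=6); r.wait(0.1)
    f=np.mean([monitor.current_wrist_force() for _ in range(5)],0)-f0; p=np.array(monitor.current_ee_pos())
    print(round(s,1),"F",f,"p",p,round(monitor.current_clock(),2))
    if f[1]>14.3: break
E
```

```text
72.8 F [ 0.1 13.6 -6. ] p [542.   12.6  16.1] 21.32
73.2 F [ 0.7 14.9 -5.9] p [542.   12.5  16.1] 21.67
```

```bash
python3 - <<'E'
from h import *
fingers.grip(75)
r.wait(0.3)
p=monitor.current_ee_pos(); print(p,monitor.current_opening(),monitor.current_wrist_force())
r.servo_line([p[0],p[1],120],max_speed=80)
r.goto([542,60,300],ori(91))
im=wrist(); save(im,"w6.png",(160,60,480,420),1.6); np.savez("w6.npz",**im)
r.goto([545,-30,310],ori(90))
im=wrist(); save(im,"w7.png",(160,60,480,340),2.4); np.savez("w7.npz",**im)
im=optics.get_image("scene"); save(im,"scene7.png",(140,130,400,320),3); np.savez("scene7.npz",**im)
print(monitor.current_clock())
D=dict(np.load("w2.npz")); 
for im in(D,dict(np.load("w7.npz"))):
    C=wcloud(im);X,Y,Z=C[...,0],C[...,1],C[...,2]
    for y0 in(-58,-62,-66,-85,-100,-120,-150,-170,-190):
        m=(abs(Y-y0)<3)&(((X>500)&(X<518))|((X>570)&(X<590)))&(Z<60); print(y0,round(float(np.median(Z[m])),1),end=" ")
    m=(Z>14)&(Z<36)&(Y>-48)&(Y<-40)&(((X>500)&(X<518))|((X>570)&(X<590))); print("bar",np.percentile(Z[m],[50,85]))
    hsv=cv2.cvtColor(im["frame"],cv2.COLOR_RGB2HSV).astype(int)
    m=(Z>40)&(Z<50)&(Y>-20)&(Y<60)&(hsv[...,1]>90); 
    if m.sum()>30: print("block",C[m].mean(0),cv2.minAreaRect(C[m][:,:2].astype(np.float32)))
E
```

```text
[542.1  10.3  16.3] 74.68708687054207 [0.  0.3 0.2]
25.7167
-58 30.1 -62 30.4 -66 30.4 -85 31.4 -100 32.0 -120 32.6 -150 33.8 -170 34.9 -190 35.5 bar [20.  20.8]
block [65.2 -0.4 44.2] ((65.2880859375, 3.080301284790039), (6.240241527557373, 43.380191802978516), 0.9955184459686279)
-58 39.4 -62 39.6 -66 39.6 -85 39.8 -100 39.9 -120 39.5 -150 39.7 -170 39.6 -190 39.5 bar [30.2 31.2]
block [505.9  12.4  45. ] ((309.1461486816406, 5.895355224609375), (499.98858642578125, 48.220909118652344), 0.3226208984851837)
```

View pics/scene7.png

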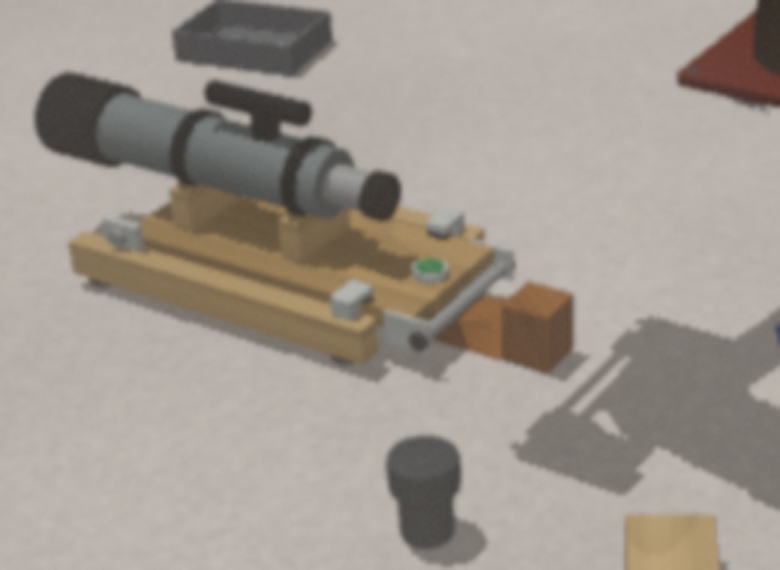

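View pics/w7.png

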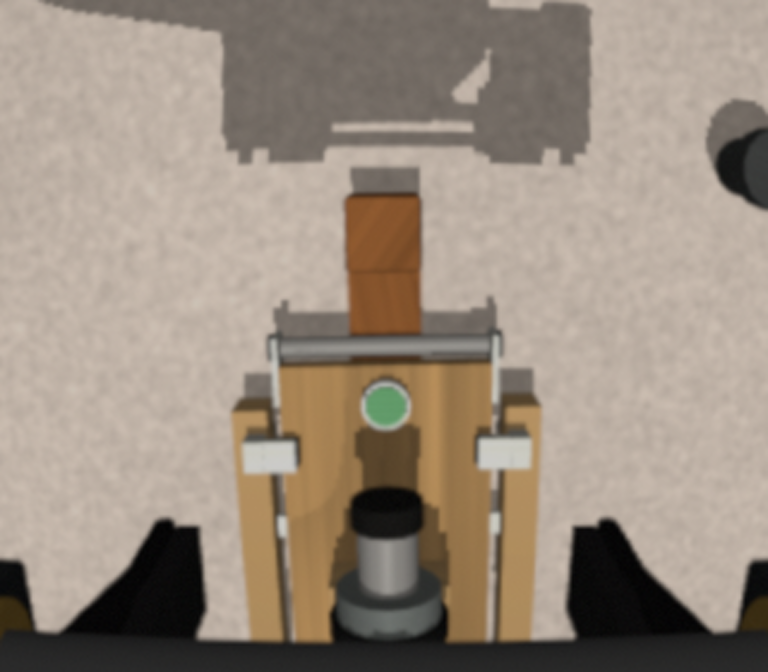

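The deck now reads level, at 39.4-39.9 mm along its whole length (before: 30.1 to 35.5 mm). The wedge sits square at crop (384,235) under the bar, centred, and the eyepiece and offcut have not been disturbed. I hand in.

```bash
python3 - <<'E'
from h import *
C=wcloud(dict(np.load("w7.npz"))); m=(C[...,2]>42)&(C[...,2]<48)&(C[...,1]>-25)&(C[...,1]<60)&(abs(C[...,0]-542)<30)
print("block",C[m].mean(0)); 
im=wrist(); C=wcloud(im); X,Y,Z=C[...,0],C[...,1],C[...,2]
print("edge z",np.median(Z[(abs(Y+62)<3)&(X>500)&(X<518)]), monitor.current_clock())
r.job_done()
E
```

```text
block [542.2  12.8  45. ]
edge z 39.70109023508621 25.7667
the job is handed in; nothing more can be done
```

I slid the large brown wedge under the steel bar until the deck came level against its two stops. Then I let go, moved the arm clear and handed the job in at 25.8 s.

- **Insertion:** resistance stayed around 4–6 N while the deck rose. It climbed once the deck reached the stops, and I stopped pushing at 14.9 N.
- **Level:** the deck reads 39.4–39.9 mm high along its length; before, it read 30.1 mm at the free edge and 35.5 mm towards the hinge. The bar rose 10 mm, as expected.
- **Jam:** the last wrist view after release shows the wedge block at y = 12.8 mm; the gripper was at 12.5 mm when I stopped pushing. So I saw no slip within the measuring error. The deck's edge still read 39.7 mm just before hand-in.
- **Other things:** the eyepiece and the offcut look undisturbed in the last pictures. I did not measure their positions again, and I did not check the other wedges afterwards.

No check failed. The final squeeze cannot be measured directly; I infer it from the 15 N push. My first view of the cradle was partly hidden by the gripper, so I measured it again from a second pose.

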